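# Set up the hand rest over the embossed foil panel

### The arm

A 6-joint arm with a two-finger parallel gripper is mounted at the origin on the work surface. World frame = base frame: x ahead of the robot, y to its left, z up, the work surface at z = 0. Lengths are in mm, angles in rad, forces in N, time in s.
With the tool pointing down it reaches from about 400 to 925 mm from the base axis. Payload 12.5 kg.
Tool frame: the origin (TCP) lies at the very end of the fingers, on their centre line; the grasp point (between the pads) lies 19 mm behind it; z points along the fingers, y is the line along which they close (so a half turn about z gives the same grasp; the last joint's range is limited). The gripper opens to 95 mm and grips with 3 to 60 N. Pads are 20 mm wide; open, the fingers measure 119 mm over their backs; the gripper's body (75 mm by 180 mm) begins 59 mm behind the grasp point.
Start: joints at [1.151, 0.491, 1.559, -0, 1.092, -0.106], TCP at [192.905, 594.503, 214.661] pointing down, gripper open.
Joint ranges: [-3.1, 3.1], [-0.84, 2.19], [0.05, 2.79], [-1.13, 4.28], [0.06, 2.93], [-2.69, 2.69]. Speed limits (rad/s): [2.22, 2.22, 2.79, 3.14, 3.14, 3.14].

### API

Orientations are given as [roll, pitch, yaw] about the fixed x, y, z axes, in that order (R = Rz(yaw) Ry(pitch) Rx(roll)).
In Python, from cell import state, imaging, env, spot_in, mark_of gives the robot as it stands. The module is installed in compiled form; this text tells all that it offers.
- The arm moves only by the tool step_arm, never from a script. Its argument "increments" is a list of rows, each an object with "slide": the shift along the tool's x, y, z in m, a list of three; "roll": the turn about the tool's z in rad. A call has 1 to 5 rows; each row is the pose to reach, as a shift and turn from the pose commanded when the call began, along the tool's axes at that moment; what a row does not reach only later rows make up. A row lasts 1/8 s, in which the tool goes at most 62.5 mm and 10.7 degrees, less where a joint would pass 70% of its speed; a pose out of reach is approached as far as the arm can. A call with a gripper value outside its range is refused whole. "fingers" is the opening, from 0 (shut) to 1 (fully open), set as the call begins (left out, the last holds). The fingers move at their own pace and stop on an object; the grip force is fixed at half the most. Time passes only in rows, so rows that repeat a pose let the fingers close. It gives the time, the measured TCP pose, the force, the opening and the grip force at its end, in the units of the state.
- state(): the state, without advancing time (a new reading comes with each control period).
- imaging.read_camera(name): name is "scene" or "side" or "wrist"; returns a dict with "color" (420x560x3 uint8, red, green, blue), "z_map" (420x560 float32, mm along the optical axis (not along the pixel's ray), 0 where there is no reading), "intrinsics" (3x3 intrinsics, pixels), "camera_from_world" (4x4, takes a point from world to camera coordinates). Camera axes: x right, y up, looking along -z (the intrinsics and any distortion apply to the point x, -y, -z); pixel columns grow to the right and rows downward; lengths in mm; the calibration is good to about 2 mm. The wrist camera is an equidistant fisheye: a pixel r from the principal point sees the ray r / f radians off the axis. A picture is of the moment at which its call begins.
- env.job_done(): hands the job in; it is judged then, once.
Trained networks look in the newest picture that a camera, given by its name, has taken for a name from the list of things; names that differ only in an ending like _2 or _b are one class to them, and where a whole thing is asked for, a point or a joint stands for the part that bears it (a point fixed in the world has none). Each returns a list of dicts, best first, with "confidence" (0 to 1); they miss things now and then, are a little off and sometimes report something else, mostly with a low value. They report only what shows in the picture. A call takes as long as a camera call. They do not tell look-alikes from the thing itself.
- spot_in(camera, target): "bbox" ([left, top, right, bottom] in pixels, round what is visible of it).
- mark_of(camera, target): "uv" ([column, row] in pixels: a listed point, or the origin of a listed thing).
The state is a dict: "t": time; "joints": joint angles; "qvel": joint speeds; "tau": joint torques, N m; "eef_pos": TCP position; "tcp_rot": TCP orientation; "ft_force": force on the tool from outside, world axes, zero at the start; "moment": the same for the moment, N m; "opening": opening from 0.0 (shut) to 1.0 (fully open); "grip_force": force on a finger pad.
Only numpy, scipy, OpenCV 4.12 (cv2) and the standard library are available. Lean on these libraries where they do the work, as an engineer would, in place of code of your own. Each camera call takes 0.05 s, during which the arm holds its last target. There are 200 camera calls.

### The job

Set up the hand rest over the embossed foil panel, keeping everything off the foil. On the steel base plate, centred, stack the two wooden packers that together bring it exactly to the height of the riser block, then lay the long wooden bridge level across riser and packers, its centre line over the middle of both. Finally stand the large brass weight on the bridge above the packers and the small one above the riser; leave the unneeded packer where it lies.

Things in the scene. Friction and masses are not known exactly. Their poses are not given: they have to be found in the camera images.
- panel: Gold-coloured foil-covered board lying fixed on the table, 220 mm (its x) by 116 mm (its y), 5 mm thick, with relief up to 2 mm more (the relief is only seen). Origin: centre of its underside. It lies between riser and base plate and nothing may touch it.
- riser: Fixed brown wooden block standing on the table on one side of the panel (left or right), 50 x 50 mm, 48 mm high. Origin: centre of its underside, on the table; z up, x and y along its edges.
- base_plate: Fixed dark steel plate on the table on the other side of the panel, 70 x 70 mm, 8 mm thick. Origin: centre of its underside, on the table; z up. Centre to centre the riser stands 195 to 235 mm from it.
- packer_thin: Loose square pale wooden packer lying flat, 50 x 50 mm, 10 mm thick (the thinnest of three). Origin: centre of its underside; z up, x and y along its edges. About 20 g.
- packer_mid: Loose square pale wooden packer lying flat, 50 x 50 mm, 20 mm thick (the middle one of three). Origin: centre of its underside; z up, x and y along its edges.
- packer_thick: Loose square pale wooden packer lying flat, 50 x 50 mm, 30 mm thick (the thickest of three). Origin: centre of its underside; z up, x and y along its edges. About 50 g.
- bridge: Loose straight pale wooden bar lying flat on the table at the far left or far right, 280 mm long (its x), 40 mm wide (its y), 14 mm thick. Origin: centre of its underside, midway along; z up. About 110 g.
- weight_large: Loose brass weight standing upright: round body 36 mm across and 30 mm high with a small knob on top (20 mm across), 48 mm high in all. Origin: centre of its underside; z up. About 0.28 kg.
- weight_small: Loose brass weight standing upright: round body 26 mm across and 26 mm high with a small knob on top (14 mm across), 38 mm high in all. Origin: centre of its underside; z up. About 0.12 kg.
Not all that is in view belongs to the job. What is shaped like the packer_thick but black or purple is not meant. Leave any green look-alike of the weight_large alone.

How it is judged:
By the outcome, as a careful person would: the job done as asked, in the order asked, and still so for the second after the job is handed in, with the robot touching nothing.
It also fails if it takes over 106 s, if anything falls off the work surface, if the arm or the gripper's body presses on something with over 40 N, if the wrist force passes 120 N, or if a joint passes its speed limit or range.

## Working session

There is one attempt and no reset: what is moved stays moved. The work goes in short steps, Python scripts to look and compute and a tool call to move; the robot and the scene stay as the last step left them, time stands still between calls to the robot, and variables do not carry over. Pictures are saved under pics/ and viewed, at most 14 in all, crops included, and the job is handed in when it is done.

Besides the shell and the picture viewer there is one more tool, called as name(argument=value, ...) on one line, values as JSON. step_arm: Moves the arm, as the interface text tells. Its arguments: {"type":"object","properties":{"increments":{"type":"array"},"fingers":{"type":"number"}},"required":["increments"]}

```bash
mkdir -p pics; cat > h.py <<'E'
import numpy as np,cv2
from cell import state,imaging,env,spot_in,mark_of
def cam(n):
    d=imaging.read_camera(n); d['n']=n; return d
def pts(d):
    z=d['z_map'];K=d['intrinsics'];h,w=z.shape
    u,v=np.meshgrid(np.arange(w),np.arange(h))
    x=(u-K[0,2])/K[0,0];y=(v-K[1,2])/K[1,1]
    if d['n']=='wrist':
        r=np.hypot(x,y);s=np.where(r>1e-6,np.tan(np.minimum(r,1.5))/np.maximum(r,1e-6),1);x=x*s;y=y*s
    P=np.stack([x*z,-y*z,-z,np.ones_like(z)],-1)
    W=P@np.linalg.inv(d['camera_from_world']).T
    W=W[...,:3].copy();W[z==0]=np.nan
    return W
def save(d,name):cv2.imwrite('pics/'+name,d['color'][...,::-1])
E
python3 - <<'E'
from h import *
s=state();print(s['t'],s['eef_pos'],s['tcp_rot'],s['opening'])
for n in['scene','side']:
    d=cam(n);save(d,n+'0.png');np.savez(n+'0.npz',W=pts(d),c=d['color']);W=pts(d)
    print(n,d['intrinsics'].tolist(),np.linalg.inv(d['camera_from_world'])[:3].round(2).tolist())
    for t in['panel','riser','base_plate','packer_thin','packer_mid','packer_thick','bridge','weight_large','weight_small']:
        for b in mark_of(n,t)[:4]:
            u,v=np.round(b['uv']).astype(int);print(t,round(b['confidence'],2),u,v,W[min(max(v,0),419),min(max(u,0),559)].round(0))
E
```

```text
0.0 [192.82387571 594.24803651 214.05981344] [-3.14048524e+00 -8.91339363e-05  2.82777154e+00] 1.0025931438305546
scene [[454.2219240119584, 0.0, 276.1540852159586], [0.0, 454.2219240119584, 214.05633989888568], [0.0, 0.0, 1.0]] [[-0.82, -0.39, 0.42, 1021.67], [0.57, -0.55, 0.61, 799.23], [-0.01, 0.74, 0.68, 923.01]]
panel 0.95 245 237 [587.   6.   9.]
riser 0.53 256 169 [ 388. -245.    7.]
base_plate 0.88 236 210 [ 548. -110.    6.]
base_plate 0.71 223 180 [ 516. -241.   22.]
packer_thin 0.61 251 166 [ 393. -268.    8.]
packer_thin 0.6 368 259 [377. 278.  30.]
packer_mid 0.78 223 177 [ 507. -256.   20.]
packer_thick 0.8 408 253 [277. 325.  31.]
packer_thick 0.77 359 231 [323. 185.  27.]
packer_thick 0.56 370 260 [375. 284.  30.]
bridge 0.92 368 328 [513. 426.  14.]
bridge 0.47 246 232 [573. -13.   5.]
weight_large 0.73 283 338 [694. 340.  25.]
weight_large 0.54 295 314 [631. 301.  20.]
weight_large 0.48 371 262 [378. 291.  31.]
weight_small 0.47 329 286 [516. 287.  27.]
side [[399.7286787059548, 0.0, 275.98217088444625], [0.0, 399.7286787059548, 214.83774342887924], [0.0, 0.0, 1.0]] [[0.93, 0.21, -0.3, 116.6], [-0.36, 0.53, -0.77, -887.82], [-0.0, 0.83, 0.56, 712.21]]
panel 0.83 309 225 [565. -14.   6.]
panel 0.2 255 186 [493. 278.  -1.]
riser 0.9 296 212 [561.  74.  -1.]
base_plate 0.83 324 245 [ 562. -119.    8.]
packer_thin 0.78 283 303 [ 372. -278.    8.]
packer_mid 0.78 335 290 [ 505. -288.   11.]
packer_thick 0.85 208 214 [295. 153.   8.]
packer_thick 0.67 185 193 [249. 279.  24.]
packer_thick 0.56 222 197 [364. 246.   1.]
packer_thick 0.49 291 178 [630. 276.   4.]
bridge 0.84 245 169 [495. 399.   6.]
weight_large 0.65 288 177 [613. 265.  17.]
```

View pics/scene0.png

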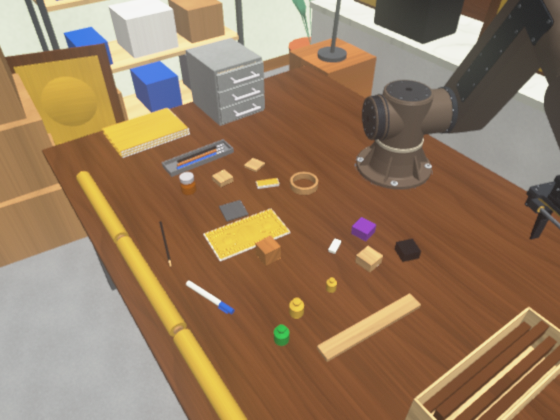

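View pics/side0.png

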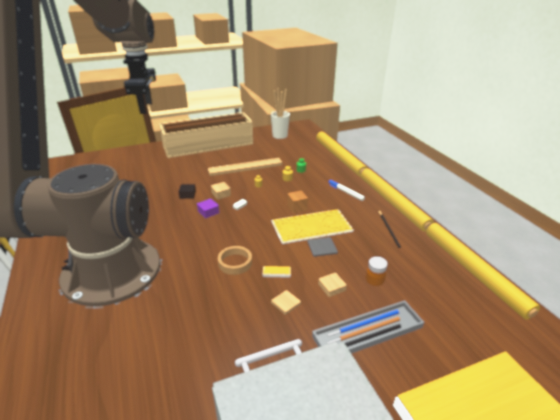

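The scene picture shows the base plate (235,211), panel (247,233), riser (268,250), thick pale packer (369,259), the two flat packers (222,178) and (255,165), the small weight (332,285), the large weight (297,308), the green look-alike (282,335) and the bridge (370,326). The side view agrees with this. Next I measure the shapes from the depth.

```bash
cat > seg.py <<'E'
from h import *
def measure(W,c0,rad,zmin,zmax=80):
    m=(np.hypot(W[...,0]-c0[0],W[...,1]-c0[1])<rad)&(W[...,2]>zmin)&(W[...,2]<zmax)
    P=W[m]
    if len(P)<8:return None
    top=np.percentile(P[:,2],90)
    T=P[P[:,2]>top-5]
    r=cv2.minAreaRect(T[:,:2].astype(np.float32))
    return len(P),round(float(top),1),np.round(r[0],1),np.round(r[1],1),round(r[2],1),'med',np.median(T,0).round(1)
E
python3 - <<'E'
from seg import *
C={'base':((550,-110),55,4),'riser':((565,85),60,20),'mid?':((505,-265),45,5),'thin?':((385,-280),45,5),'thick':((365,265),45,15),'wl':((625,285),40,15),'ws':((516,287),28,12),'bridge':((505,412),170,7),'green':((690,340),40,15),'panel':((572,-13),140,3.5)}
for n in['scene','side']:
    W=np.load(n+'0.npz')['W']
    t=W[np.abs(W[...,2])<15];print(n)
    for k,(c,r,z) in C.items():
        print(k,measure(W,c,r,z))
E
```

```text
scene
base (390, 10.3, array([ 557.2, -104.5]), array([92. , 70.6]), 78.9, 'med', array([ 555.1, -109.5,    7.9]))
riser (426, 50.2, array([572.5, 100. ]), array([52.2, 51.4]), 89.1, 'med', array([573.4, 100.7,  48.2]))
mid? (217, 22.0, array([ 506.8, -262.3]), array([52.9, 55. ]), 4.3, 'med', array([ 508.7, -261.6,   20. ]))
thin? (147, 12.6, array([ 380.5, -268.5]), array([51.7, 52.8]), 19.7, 'med', array([ 380.4, -268.6,    9.9]))
thick (360, 32.2, array([365.7, 271.1]), array([52.9, 51.3]), 7.9, 'med', array([365.8, 273.1,  30.1]))
wl (202, 47.1, array([617.9, 288.5]), array([19.7, 16.6]), 52.9, 'med', array([619.4, 290.5,  46.9]))
ws (105, 37.2, array([503. , 282.1]), array([11.4, 10. ]), 50.4, 'med', array([503.1, 283.1,  37.3]))
bridge (2172, 20.5, array([497.8, 357.3]), array([172.9, 278.1]), 86.4, 'med', array([521.5, 410.5,  17. ]))
green (228, 47.3, array([691.4, 329.6]), array([18.1, 18.4]), 60.8, 'med', array([691.7, 330.1,  46.8]))
panel (2742, 43.0, array([572.3, 100. ]), array([52.2, 51.8]), 89.1, 'med', array([574.3, 103.7,  47.8]))
side
base (449, 9.5, array([ 553.4
[... 321 characters left out ...]
. , -273.5]), array([52.7, 51.3]), 22.4, 'med', array([ 378.5, -274.7,    9.7]))
thick (180, 32.1, array([364.4, 269.2]), array([50.1, 54.1]), 6.5, 'med', array([364.1, 267.4,  30.6]))
wl (89, 45.7, array([616.1, 286.1]), array([18., 15.]), 78.1, 'med', array([616. , 283.9,  45.8]))
ws (49, 36.7, array([502.2, 278.6]), array([10.1, 15.8]), 8.1, 'med', array([502.6, 278.8,  36.8]))
bridge (582, 23.9, array([554.3, 281.5]), array([129. ,  27.3]), 8.9, 'med', array([509.4, 279. ,  29.8]))
green (85, 45.8, array([688.5, 326. ]), array([20.7, 19.9]), 33.5, 'med', array([687.3, 323.1,  45.7]))
panel (2255, 28.5, array([570.4,  93.5]), array([54.3, 50.5]), 88.9, 'med', array([565.9,  82. ,  45.6]))
```

```bash
cat > go.py <<'E'
from h import *
import sys
def go(x,y,z,yawdeg,s=None):
    s=s or state();p=np.array(s['eef_pos']);R=cv2.Rodrigues(np.zeros(3))[0]
    from scipy.spatial.transform import Rotation as Ro
    T=Ro.from_euler('xyz',s['tcp_rot']);yaw=s['tcp_rot'][2]
    d=T.inv().apply(np.array([x,y,z])-p)
    a=(yaw-np.radians(yawdeg)+np.pi/2)%np.pi-np.pi/2
    a2=(yaw-np.radians(yawdeg)+np.pi)%(2*np.pi)-np.pi
    print('t%.2f'%s['t'],'slide',(d/1000).round(4),'roll sym %.3f full %.3f'%(a,a2),'n',max(np.linalg.norm(d)/62.5,0).__round__(1),abs(a/.187).__round__(1))
if __name__=='__main__':go(*map(float,sys.argv[1:5]))
E
python3 go.py 365 270 150 97
```

```text
t1.00 slide [-0.2639 -0.2555  0.0646] roll sym 1.135 full 1.135 n 6.0 6.1
```

step_arm(increments=[{"slide": [-0.264, -0.2555, 0.065], "roll": 1.135}, {"slide": [-0.264, -0.2555, 0.065], "roll": 1.135}, {"slide": [-0.264, -0.2555, 0.065], "roll": 1.135}, {"slide": [-0.264, -0.2555, 0.065], "roll": 1.135}, {"slide": [-0.264, -0.2555, 0.065], "roll": 1.135}], fingers=0.8)

```text
t: 1.62
eef_pos: [337.9, 321.1, 160.1]
tcp_rot: [3.141, -0.0, 1.885]
ft_force: [1.1, 0.2, -0.4]
opening: 0.803
grip_force: 0.0
```

```bash
python3 go.py 365 270 150 97
```

```text
t1.62 slide [-0.057   0.01    0.0101] roll sym 0.192 full 0.192 n 0.9 1.0
```

step_arm(increments=[{"slide": [-0.057, 0.01, 0.01], "roll": 0.19}, {"slide": [-0.057, 0.01, 0.01], "roll": 0.19}])

```text
t: 1.88
eef_pos: [365.9, 269.0, 149.9]
tcp_rot: [-3.141, 0.0, 1.693]
ft_force: [-0.3, 0.4, 0.7]
opening: 0.8
grip_force: 0.0
```

```bash
python3 - <<'E'
from seg import *
d=cam('wrist');save(d,'w1.png');W=pts(d);s=state()
print(s['t'],s['eef_pos'],s['tcp_rot'])
print(np.linalg.inv(d['camera_from_world'])[:3].round(3).tolist(),d['intrinsics'][0])
print(measure(W,(365,270),45,20))
import go;go.go(365,270,150,97,s)
E
```

```text
1.925 [365.36472092 270.49018146 150.16424653] [-3.14143052e+00 -5.70770742e-05  1.69690062e+00]
[[0.993, -0.117, -0.035, 356.005], [0.122, 0.95, 0.288, 350.238], [-0.001, -0.29, 0.957, 320.648]] [325.1922621    0.         282.12245163]
(2814, 31.7, array([366.9, 269.1]), array([49.9, 49.5]), 8.6, 'med', array([367. , 270.5,  30.8]))
t1.93 slide [-0.0004 -0.0004  0.0002] roll sym 0.004 full 0.004 n 0.0 0.0
```

View pics/w1.png

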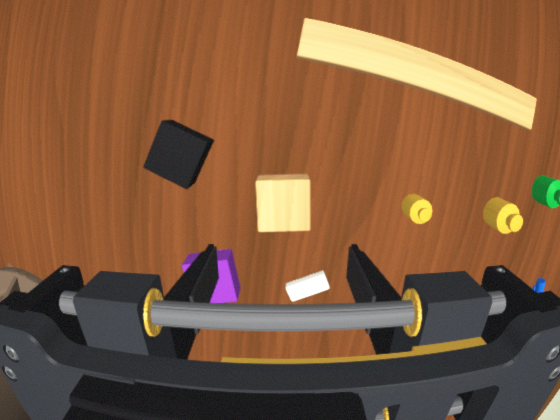

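The wrist view shows the thick packer between the fingers at (284,204), the purple block at (215,275), the small and large weights at (418,208) and (502,215), and the bridge at the top.

```bash
python3 go.py 367 270 5 98.6
```

```text
t1.93 slide [-0.0007  0.0016  0.1452] roll sym -0.024 full -0.024 n 2.3 0.1
```

step_arm(increments=[{"slide": [-0.0007, 0.0016, 0.05], "roll": -0.024}, {"slide": [-0.0007, 0.0016, 0.1], "roll": -0.024}, {"slide": [-0.0007, 0.0016, 0.13], "roll": -0.024}, {"slide": [-0.0007, 0.0016, 0.145], "roll": -0.024}, {"slide": [-0.0007, 0.0016, 0.145], "roll": -0.024}])

```text
t: 2.55
eef_pos: [365.5, 272.1, 4.5]
tcp_rot: [-3.14, 0.0, 1.727]
ft_force: [-0.9, 0.1, -0.2]
opening: 0.799
grip_force: 0.0
```

step_arm(increments=[{"slide": [0, 0, 0], "roll": 0}, {"slide": [0, 0, 0], "roll": 0}, {"slide": [0, 0, 0], "roll": 0}, {"slide": [0, 0, 0], "roll": 0}], fingers=0.3)

```text
t: 3.05
eef_pos: [366.5, 271.4, 5.7]
tcp_rot: [3.141, -0.0, 1.724]
ft_force: [-1.5, 0.8, 6.8]
opening: 0.525
grip_force: 30.0
```

step_arm(increments=[{"slide": [0, 0, -0.03], "roll": 0}, {"slide": [0, 0, -0.08], "roll": 0}, {"slide": [0, 0, -0.115], "roll": 0}])

```text
t: 3.42
eef_pos: [366.3, 271.2, 122.1]
tcp_rot: [3.14, -0.0, 1.724]
ft_force: [-0.1, -0.4, -0.2]
opening: 0.523
grip_force: 30.0
```

```bash
python3 - <<'E'
import go;go.go(555,-113,120,90)
E
```

```text
t3.42 slide [-0.4085  0.1277  0.0021] roll sym 0.153 full 0.153 n 6.8 0.8
```

step_arm(increments=[{"slide": [-0.41, 0.128, -0.04], "roll": 0.153}, {"slide": [-0.41, 0.128, -0.04], "roll": 0.153}, {"slide": [-0.41, 0.128, -0.04], "roll": 0.153}, {"slide": [-0.41, 0.128, -0.04], "roll": 0.153}, {"slide": [-0.41, 0.128, -0.04], "roll": 0.153}])

```text
t: 4.05
eef_pos: [503.8, -10.2, 149.6]
tcp_rot: [3.141, -0.0, 1.571]
ft_force: [1.3, 0.9, -0.6]
opening: 0.524
grip_force: 30.0
```

```bash
python3 go.py 555 -190 160 90
```

```text
t4.05 slide [-0.1798  0.0512 -0.0104] roll sym 0.000 full 0.000 n 3.0 0.0
```

step_arm(increments=[{"slide": [-0.18, 0.051, -0.01], "roll": 0}, {"slide": [-0.18, 0.051, -0.01], "roll": 0}, {"slide": [-0.18, 0.051, -0.01], "roll": 0}, {"slide": [-0.18, 0.051, -0.01], "roll": 0}, {"slide": [-0.18, 0.051, -0.01], "roll": 0}])

```text
t: 4.68
eef_pos: [553.8, -187.9, 158.8]
tcp_rot: [-3.141, -0.001, 1.571]
ft_force: [-0.2, 0.9, -0.3]
opening: 0.528
grip_force: 30.0
```

```bash
python3 - <<'E'
from seg import *
d=cam('wrist');save(d,'w2.png');W=pts(d);s=state()
np.savez('w2.npz',W=W,c=d['color'])
print(s['t'],s['eef_pos'],s['tcp_rot'])
print('riser',measure(W,(571,97),50,30))
c=d['color'].astype(int);hsv=cv2.cvtColor(d['color'],cv2.COLOR_RGB2HSV)
m=(np.hypot(W[...,0]-555,W[...,1]+113)<65)&(hsv[...,1]<70)&(W[...,2]>3)&(W[...,2]<14)
n,l,st,ce=cv2.connectedComponentsWithStats(m.astype(np.uint8));k=1+st[1:,4].argmax()
P=W[l==k];print('base',len(P),cv2.minAreaRect(P[:,:2].astype(np.float32)),np.median(P,0),P.mean(0))
m=(hsv[...,0]>18)&(hsv[...,0]<32)&(hsv[...,1]>150)&(abs(W[...,1]+10)<110)&(W[...,2]<14)&(abs(W[...,0]-570)<140)
n,l,st,ce=cv2.connectedComponentsWithStats(m.astype(np.uint8));k=1+st[1:,4].argmax()
P=W[l==k];print('panel',len(P),cv2.minAreaRect(P[:,:2].astype(np.float32)))
E
```

```text
4.725 [ 553.85529499 -187.23222663  158.96555745] [-3.14078021e+00 -6.03108215e-04  1.57162668e+00]
riser None
base 4891 ((556.98974609375, -115.75701904296875), (69.8904800415039, 69.66451263427734), 79.20252227783203) [ 557.4326458  -115.28436918    8.72598568] [ 556.99312763 -115.55165753    8.71928721]
panel 16504 ((574.2155151367188, -14.177749633789062), (104.28520965576172, 214.28904724121094), 84.29768371582031)
```

View pics/w2.png

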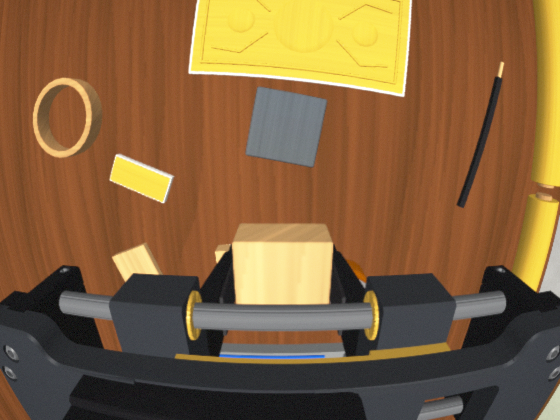

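The wrist view shows the base plate clearly at (286,126), the panel above it and the held packer at (283,262).

```bash
python3 go.py 557 -115.7 14 79.2
```

```text
t4.72 slide [0.0714 0.0033 0.145 ] roll sym 0.189 full 0.189 n 2.6 1.0
```

step_arm(increments=[{"slide": [0.036, 0.0017, 0.05], "roll": 0.1}, {"slide": [0.0715, 0.0033, 0.09], "roll": 0.189}, {"slide": [0.0715, 0.0033, 0.12], "roll": 0.189}, {"slide": [0.0715, 0.0033, 0.14], "roll": 0.189}, {"slide": [0.0715, 0.0033, 0.14], "roll": 0.189}])

```text
t: 5.35
eef_pos: [556.8, -115.0, 18.3]
tcp_rot: [-3.139, -0.0, 1.384]
ft_force: [-0.7, -1.0, -0.8]
opening: 0.526
grip_force: 30.0
```

```bash
python3 go.py 557 -115.7 13.3 79.2
```

```text
t5.35 slide [-0.0006  0.0003  0.005 ] roll sym 0.002 full 0.002 n 0.1 0.0
```

step_arm(increments=[{"slide": [-0.0006, 0, 0.003], "roll": 0}, {"slide": [-0.0006, 0, 0.005], "roll": 0}, {"slide": [-0.0006, 0, 0.005], "roll": 0}])

```text
t: 5.72
eef_pos: [557.7, -117.2, 14.6]
tcp_rot: [3.141, 0.0, 1.382]
ft_force: [-0.4, 0.2, -0.1]
opening: 0.524
grip_force: 30.0
```

step_arm(increments=[{"slide": [0, 0, 0], "roll": 0}, {"slide": [0, 0, 0], "roll": 0}, {"slide": [0, 0, 0], "roll": 0}], fingers=0.75)

```text
t: 6.1
eef_pos: [557.6, -117.2, 14.2]
tcp_rot: [3.141, -0.0, 1.382]
ft_force: [0.0, -0.6, 0.2]
opening: 0.738
grip_force: 0.0
```

step_arm(increments=[{"slide": [0, 0, -0.02], "roll": 0}, {"slide": [0, 0, -0.06], "roll": 0}, {"slide": [0, 0, -0.12], "roll": 0}])

```text
t: 6.48
eef_pos: [556.8, -117.0, 134.3]
tcp_rot: [-3.139, -0.0, 1.382]
ft_force: [1.0, -0.0, 0.3]
opening: 0.751
grip_force: 0.0
```

```bash
python3 go.py 380 -271 140 111
```

```text
t6.47 slide [-0.1844 -0.1448 -0.0054] roll sym -0.555 full -0.555 n 3.8 3.0
```

step_arm(increments=[{"slide": [-0.184, -0.145, -0.005], "roll": -0.555}, {"slide": [-0.184, -0.145, -0.005], "roll": -0.555}, {"slide": [-0.184, -0.145, -0.005], "roll": -0.555}, {"slide": [-0.184, -0.145, -0.005], "roll": -0.555}, {"slide": [-0.184, -0.145, -0.005], "roll": -0.555}])

```text
t: 7.1
eef_pos: [378.2, -272.8, 139.4]
tcp_rot: [-3.141, 0.0, 1.933]
ft_force: [0.3, 0.3, 0.3]
opening: 0.748
grip_force: 0.0
```

```bash
python3 - <<'E'
from seg import *
import go
d=cam('wrist');W=pts(d);s=state()
r=measure(W,(380,-271),45,5,25);print(s['eef_pos'],r)
go.go(r[2][0],r[2][1],2.5,r[4]+90,s)
E
```

```text
[ 379.62169782 -271.85158507  139.36104012] (2597, 11.7, array([ 381.4, -272.7]), array([49.9, 49.5]), 21.0, 'med', array([ 381. , -271.8,   10.8]))
t7.15 slide [-0.0014  0.0013  0.1369] roll sym -0.004 full -0.004 n 2.2 0.0
```

step_arm(increments=[{"slide": [-0.0012, 0.0014, 0.055], "roll": -0.003}, {"slide": [-0.0012, 0.0014, 0.105], "roll": -0.003}, {"slide": [-0.0012, 0.0014, 0.127], "roll": -0.003}, {"slide": [-0.0012, 0.0014, 0.1365], "roll": -0.003}, {"slide": [-0.0012, 0.0014, 0.1365], "roll": -0.003}])

```text
t: 7.78
eef_pos: [382.9, -270.9, 2.6]
tcp_rot: [-3.142, -0.0, 1.941]
ft_force: [-0.1, -1.1, 0.2]
opening: 0.753
grip_force: 0.0
```

step_arm(increments=[{"slide": [0, 0, 0], "roll": 0}, {"slide": [0, 0, 0], "roll": 0}, {"slide": [0, 0, 0], "roll": 0}, {"slide": [0, 0, 0], "roll": 0}], fingers=0.3)

```text
t: 8.28
eef_pos: [382.6, -271.6, 3.3]
tcp_rot: [3.141, 0.001, 1.94]
ft_force: [-0.4, 0.7, 8.6]
opening: 0.516
grip_force: 30.0
```

step_arm(increments=[{"slide": [0, 0, -0.03], "roll": 0}, {"slide": [0, 0, -0.08], "roll": 0}, {"slide": [0, 0, -0.14], "roll": 0}])

```text
t: 8.65
eef_pos: [381.9, -271.1, 143.9]
tcp_rot: [-3.141, -0.001, 1.94]
ft_force: [0.8, -0.6, 0.1]
opening: 0.522
grip_force: 30.0
```

```bash
python3 go.py 557 -200 150 79.2
```

```text
t8.65 slide [ 0.0031  0.1889 -0.0062] roll sym 0.558 full 0.558 n 3.0 3.0
```

step_arm(increments=[{"slide": [0.003, 0.189, -0.016], "roll": 0.558}, {"slide": [0.003, 0.189, -0.016], "roll": 0.558}, {"slide": [0.003, 0.189, -0.016], "roll": 0.558}, {"slide": [0.003, 0.189, -0.016], "roll": 0.558}, {"slide": [0.003, 0.189, -0.016], "roll": 0.558}])

```text
t: 9.28
eef_pos: [557.3, -199.9, 158.3]
tcp_rot: [-3.141, -0.0, 1.385]
ft_force: [-0.5, 0.3, 0.6]
opening: 0.523
grip_force: 30.0
```

```bash
python3 - <<'E'
from seg import *
import go
d=cam('wrist');W=pts(d);s=state();save(d,'w3.png')
r=measure(W,(557,-115.7),40,30,60);print(s['eef_pos'],r)
h=W[(np.hypot(W[...,0]-s['eef_pos'][0],W[...,1]-s['eef_pos'][1])<40)&(W[...,2]>140)&(W[...,2]<185)]
print('held',len(h),np.median(h,0) if len(h) else 0)
go.go(r[2][0],r[2][1],42,79.2,s)
E
```

```text
[ 556.59298714 -200.3494229   158.35881399] (3085, 39.7, array([ 556.9, -119.5]), array([50.3, 49.7]), 79.6, 'med', array([ 557.3, -119.5,   38.7]))
held 8149 [ 557.8891612  -195.11175773  165.77548606]
t9.32 slide [ 0.0795 -0.0146  0.1164] roll sym 0.002 full 0.002 n 2.3 0.0
```

View pics/w3.png

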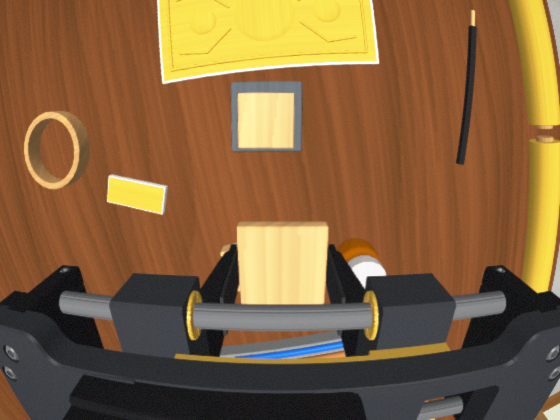

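The wrist view shows the thick packer on the plate at (266,121), about 4 mm too far from the panel. The held thin packer is at (283,262).

```bash
cat > held.py <<'E'
from seg import *
def held(W,p,yaw,zlo,zhi):
    D=W-np.array(p);tx=np.array([np.cos(yaw),np.sin(yaw)]);ty=np.array([np.sin(yaw),-np.cos(yaw)])
    a=D[...,:2]@tx;b=D[...,:2]@ty
    m=(D[...,2]>zlo)&(D[...,2]<zhi)&(abs(a)<60)&(abs(b)<30)
    print('held',m.sum(),'x pct',np.percentile(a[m],[1,5,50,95,99]).round(1),'y',np.percentile(b[m],[1,50,99]).round(1),'z',np.median(D[...,2][m]).round(1))
E
python3 - <<'E'
from held import *
W=np.load('w2.npz')['W'];held(W,(553.85,-187.5,158.9),1.5714,20,32)
d=cam('wrist');W=pts(d);s=state()
held(W,s['eef_pos'],s['tcp_rot'][2],3,13)
E
```

```text
held 6757 x pct [-12.7 -10.8   7.2  21.9  22.4] y [-26.8  -0.1  26.7] z 24.9
held 7287 x pct [-23.2 -20.7   3.8  24.1  25.1] y [-24.9   0.1  25.3] z 7.3
```

```bash
python3 go.py 556.9 -119.5 41.5 79.5
```

```text
t9.38 slide [ 0.0798 -0.0145  0.117 ] roll sym -0.004 full -0.004 n 2.3 0.0
```

step_arm(increments=[{"slide": [0.05, -0.009, 0.04], "roll": 0}, {"slide": [0.08, -0.0145, 0.08], "roll": -0.004}, {"slide": [0.08, -0.0145, 0.1], "roll": -0.004}, {"slide": [0.08, -0.0145, 0.112], "roll": -0.004}, {"slide": [0.08, -0.0145, 0.112], "roll": -0.004}])

```text
t: 10.0
eef_pos: [557.7, -119.8, 46.5]
tcp_rot: [-3.141, -0.0, 1.385]
ft_force: [-0.0, -0.7, 0.0]
opening: 0.523
grip_force: 30.0
```

```bash
python3 go.py 556.9 -119.5 41.3 79.5
```

```text
t10.00 slide [ 0.0002 -0.0008  0.0052] roll sym -0.002 full -0.002 n 0.1 0.0
```

step_arm(increments=[{"slide": [0, 0, 0.003], "roll": 0}, {"slide": [0, 0, 0.005], "roll": 0}, {"slide": [0, 0, 0.005], "roll": 0}])

```text
t: 10.38
eef_pos: [558.3, -119.1, 41.9]
tcp_rot: [3.141, -0.0, 1.386]
ft_force: [0.7, -0.9, -0.9]
opening: 0.52
grip_force: 30.0
```

step_arm(increments=[{"slide": [0, 0, 0], "roll": 0}, {"slide": [0, 0, 0], "roll": 0}, {"slide": [0, 0, 0], "roll": 0}], fingers=0.75)

```text
t: 10.75
eef_pos: [558.3, -119.0, 41.7]
tcp_rot: [3.141, -0.0, 1.386]
ft_force: [-0.3, -0.5, -0.7]
opening: 0.735
grip_force: 0.0
```

step_arm(increments=[{"slide": [0, 0, 0.01], "roll": 0}, {"slide": [0, 0, 0.02], "roll": 0}, {"slide": [0, 0, 0.024], "roll": 0}, {"slide": [0, 0, 0.024], "roll": 0}])

```text
t: 11.25
eef_pos: [558.1, -118.9, 17.1]
tcp_rot: [-3.141, -0.0, 1.386]
ft_force: [-0.1, -0.3, 0.2]
opening: 0.744
grip_force: 0.0
```

step_arm(increments=[{"slide": [0, 0, 0], "roll": 0}, {"slide": [0, 0, 0], "roll": 0}, {"slide": [0, 0, 0], "roll": 0}, {"slide": [0, 0, 0], "roll": 0}], fingers=0.3)

```text
t: 11.75
eef_pos: [558.4, -119.0, 17.9]
tcp_rot: [3.141, -0.0, 1.386]
ft_force: [0.2, -1.1, 2.9]
opening: 0.525
grip_force: 30.0
```

step_arm(increments=[{"slide": [0.0015, 0, 0], "roll": 0}, {"slide": [0.003, -0.0005, 0], "roll": 0}, {"slide": [0.0038, -0.0006, 0], "roll": 0}, {"slide": [0.0038, -0.0006, 0], "roll": 0}])

```text
t: 12.25
eef_pos: [558.6, -115.2, 17.9]
tcp_rot: [3.141, -0.0, 1.386]
ft_force: [1.0, -0.9, 5.4]
opening: 0.524
grip_force: 30.0
```

step_arm(increments=[{"slide": [0, 0, 0], "roll": 0}, {"slide": [0, 0, 0], "roll": 0}, {"slide": [0, 0, 0], "roll": 0}], fingers=0.75)

```text
t: 12.62
eef_pos: [558.2, -115.0, 17.4]
tcp_rot: [-3.141, -0.0, 1.386]
ft_force: [0.1, 0.1, 0.4]
opening: 0.735
grip_force: 0.0
```

step_arm(increments=[{"slide": [0, 0, -0.03], "roll": 0}, {"slide": [0, 0, -0.07], "roll": 0}, {"slide": [-0.05, 0, -0.13], "roll": 0}, {"slide": [-0.08, 0, -0.14], "roll": 0}, {"slide": [-0.08, 0, -0.14], "roll": 0}])

```text
t: 13.25
eef_pos: [543.8, -196.0, 159.3]
tcp_rot: [3.138, 0.001, 1.384]
ft_force: [0.9, -0.0, -0.4]
opening: 0.751
grip_force: 0.0
```

```bash
python3 - <<'E'
from held import *
d=cam('wrist');W=pts(d);s=state();save(d,'w4.png')
print(s['t'],s['eef_pos'],measure(W,(557,-115.7),40,42,60),measure(W,(557,-115.7),40,20,60),measure(W,(572,97.5),45,30,60))
hsv=cv2.cvtColor(d['color'],cv2.COLOR_RGB2HSV)
m=(np.hypot(W[...,0]-557,W[...,1]+115.7)<65)&(hsv[...,1]<70)&(W[...,2]>3)&(W[...,2]<14)
P=W[m];print('base',len(P),cv2.minAreaRect(P[:,:2].astype(np.float32)))
E
```

```text
13.3 [ 543.49270057 -194.5907446   158.0265372 ] (3328, 49.7, array([ 558.5, -115.4]), array([49.9, 50.2]), 79.2, 'med', array([ 558.5, -115.5,   48.8])) (3328, 49.7, array([ 558.5, -115.4]), array([49.9, 50.2]), 79.2, 'med', array([ 558.5, -115.5,   48.8])) None
base 1673 ((557.8062133789062, -109.01554870605469), (86.37850189208984, 87.87874603271484), 84.03545379638672)
```

View pics/w4.png

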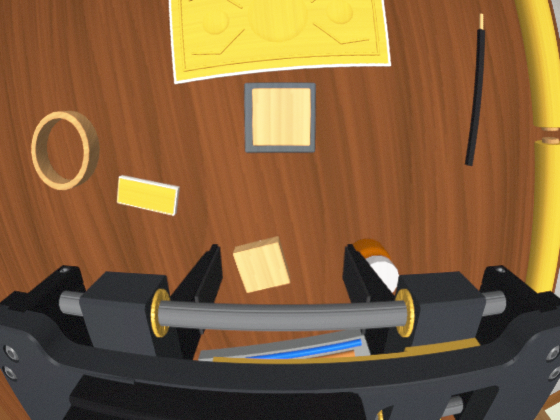

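The picture shows the stack centred on the plate at (280,117). The bridge is next, with a look at the riser on the way.

```bash
python3 - <<'E'
from h import *
import go
D=np.load('scene0.npz');W=D['W']
m=(W[...,2]>7)&(W[...,2]<20)&(W[...,0]>340)&(W[...,0]<680)&(W[...,1]>330)&(W[...,1]<480)
n,l,st,ce=cv2.connectedComponentsWithStats(m.astype(np.uint8));k=1+st[1:,4].argmax()
P=W[l==k];r=cv2.minAreaRect(P[:,:2].astype(np.float32));print(len(P),r)
go.go(565,25,160,79.2)
E
```

```text
1874 ((500.47601318359375, 422.7737121582031), (42.38308334350586, 281.8759460449219), 86.39289855957031)
t13.30 slide [ 0.2198 -0.0196 -0.002 ] roll sym 0.002 full 0.002 n 3.5 0.0
```

step_arm(increments=[{"slide": [0.22, -0.0196, -0.002], "roll": 0}, {"slide": [0.22, -0.0196, -0.002], "roll": 0}, {"slide": [0.22, -0.0196, -0.002], "roll": 0}, {"slide": [0.22, -0.0196, -0.002], "roll": 0}, {"slide": [0.22, -0.0196, -0.002], "roll": 0}], fingers=0.75)

```text
t: 13.92
eef_pos: [564.1, 29.1, 158.6]
tcp_rot: [-3.14, -0.0, 1.391]
ft_force: [-1.1, -0.5, 0.3]
opening: 0.753
grip_force: 0.0
```

```bash
python3 - <<'E'
from held import *
import go
d=cam('wrist');W=pts(d);s=state()
print(s['t'],s['eef_pos'],measure(W,(572,97.5),45,30,60))
go.go(500,423,140,-3.6,s)
E
```

```text
13.975 [564.18906061  27.65604431 158.7204109 ] (3288, 49.7, array([573.4,  96.1]), array([50.5, 50.3]), 89.4, 'med', array([573.6,  96.5,  48.7]))
t13.97 slide [ 0.3773 -0.1345  0.0189] roll sym 1.452 full 1.452 n 6.4 7.8
```

step_arm(increments=[{"slide": [0.377, -0.1345, 0.019], "roll": 1.452}, {"slide": [0.377, -0.1345, 0.019], "roll": 1.452}, {"slide": [0.377, -0.1345, 0.019], "roll": 1.452}, {"slide": [0.377, -0.1345, 0.019], "roll": 1.452}, {"slide": [0.377, -0.1345, 0.019], "roll": 1.452}])

```text
t: 14.6
eef_pos: [519.5, 313.2, 145.3]
tcp_rot: [-3.142, 0.001, 0.508]
ft_force: [0.9, -0.9, -0.0]
opening: 0.751
grip_force: 0.0
```

```bash
python3 go.py 500 423 140 -3.6
```

```text
t14.60 slide [ 0.0364 -0.1055  0.0053] roll sym 0.571 full 0.571 n 1.8 3.1
```

step_arm(increments=[{"slide": [0.036, -0.1055, 0.005], "roll": 0.571}, {"slide": [0.036, -0.1055, 0.005], "roll": 0.571}, {"slide": [0.036, -0.1055, 0.005], "roll": 0.571}, {"slide": [0.036, -0.1055, 0.005], "roll": 0.571}])

```text
t: 15.1
eef_pos: [499.1, 421.4, 140.1]
tcp_rot: [3.141, 0.001, -0.056]
ft_force: [-0.1, -0.8, -0.4]
opening: 0.753
grip_force: 0.0
```

```bash
python3 - <<'E'
from held import *
import go
d=cam('wrist');W=pts(d);s=state();save(d,'w5.png');np.savez('w5.npz',W=W)
print(s['t'],s['eef_pos'])
m=(W[...,2]>8)&(W[...,2]<20)&(W[...,0]>340)&(W[...,0]<680)&(W[...,1]>370)&(W[...,1]<480)
n,l,st,ce=cv2.connectedComponentsWithStats(m.astype(np.uint8));k=1+st[1:,4].argmax()
P=W[l==k];r=cv2.minAreaRect(P[:,:2].astype(np.float32));print(len(P),r,np.median(P[:,2]))
go.go(r[0][0],r[0][1],4,r[2]-90,s)
E
```

```text
15.15 [499.34319804 421.12600104 140.32625724]
10637 ((515.5111694335938, 419.58172607421875), (40.63605880737305, 255.01177978515625), 86.43046569824219) 14.726037089508168
t15.15 slide [0.0163 0.0006 0.1363] roll sym 0.008 full 0.008 n 2.2 0.0
```

View pics/w5.png

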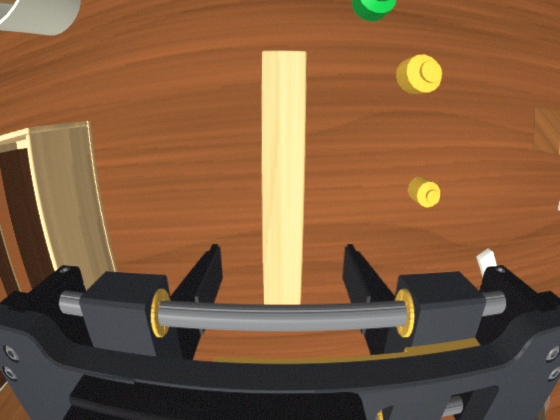

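The wrist view shows the bridge lined up between the fingers, its far end at (284,52) and its near end hidden by the gripper bar. The small weight is at (426,193) and the large one at (420,73).

```bash
python3 - <<'E'
from held import *
import go
W=np.load('w5.npz')['W']
for c,z in(((503,282),30),((617,288),40)):
    print(measure(W,c,25,z,60), measure(W,c,35,z-18,z-8))
go.go(503,420.4,4,-3.6)
E
```

```text
(161, 38.8, array([505.6, 280.1]), array([13.6, 12.8]), 83.5, 'med', array([505.8, 280.5,  38. ])) (107, 20.7, array([508.6, 286.6]), array([10.6, 25. ]), 63.8, 'med', array([511.7, 290. ,  18.8]))
(396, 48.4, array([619.6, 287. ]), array([19.2, 19.1]), 63.7, 'med', array([619.2, 287.9,  47.4])) (464, 31.8, array([619.4, 287.5]), array([35.3, 34.5]), 14.3, 'med', array([615.7, 294.2,  31. ]))
t15.15 slide [0.0038 0.0004 0.1363] roll sym 0.008 full 0.008 n 2.2 0.0
```

step_arm(increments=[{"slide": [0.0038, 0.0003, 0.055], "roll": 0.008}, {"slide": [0.0038, 0.0003, 0.105], "roll": 0.008}, {"slide": [0.0038, 0.0003, 0.126], "roll": 0.008}, {"slide": [0.0038, 0.0003, 0.136], "roll": 0.008}, {"slide": [0.0038, 0.0003, 0.136], "roll": 0.008}])

```text
t: 15.78
eef_pos: [503.3, 421.0, 4.9]
tcp_rot: [3.141, 0.0, -0.063]
ft_force: [-0.5, 0.3, 0.0]
opening: 0.751
grip_force: 0.0
```

step_arm(increments=[{"slide": [0, 0, 0], "roll": 0}, {"slide": [0, 0, 0], "roll": 0}, {"slide": [0, 0, 0], "roll": 0}, {"slide": [0, 0, 0], "roll": 0}, {"slide": [0, 0, 0], "roll": 0}], fingers=0.2)

```text
t: 16.4
eef_pos: [502.9, 421.6, 5.3]
tcp_rot: [-3.141, -0.0, -0.064]
ft_force: [-1.6, -1.0, 3.6]
opening: 0.415
grip_force: 30.0
```

step_arm(increments=[{"slide": [0, 0, -0.03], "roll": 0}, {"slide": [0, 0, -0.08], "roll": 0}, {"slide": [0, 0, -0.14], "roll": 0}])

```text
t: 16.77
eef_pos: [502.3, 421.2, 145.3]
tcp_rot: [3.14, 0.002, -0.064]
ft_force: [1.6, 0.5, -0.7]
opening: 0.416
grip_force: 30.0
```

```bash
python3 go.py 566 -9.7 145 85.9
```

```text
t16.77 slide [0.091  0.4259 0.0008] roll sym -1.563 full -1.563 n 7.0 8.4
```

step_arm(increments=[{"slide": [0.006, 0.03, 0], "roll": -0.1}, {"slide": [0.016, 0.08, 0], "roll": -0.25}, {"slide": [0.027, 0.13, 0], "roll": -0.42}, {"slide": [0.038, 0.18, 0], "roll": -0.59}, {"slide": [0.05, 0.23, 0], "roll": -0.76}])

```text
t: 17.4
eef_pos: [538.0, 187.3, 144.8]
tcp_rot: [-3.142, 0.0, 0.702]
ft_force: [-0.0, 0.7, -1.5]
opening: 0.418
grip_force: 30.0
```

```bash
python3 go.py 566 -9.7 120 85.9
```

```text
t17.40 slide [-0.1058  0.1685  0.0248] roll sym -0.797 full -0.797 n 3.2 4.3
```

step_arm(increments=[{"slide": [-0.026, 0.042, 0.006], "roll": -0.17}, {"slide": [-0.053, 0.084, 0.012], "roll": -0.34}, {"slide": [-0.08, 0.127, 0.018], "roll": -0.51}, {"slide": [-0.098, 0.156, 0.024], "roll": -0.68}, {"slide": [-0.1058, 0.1685, 0.025], "roll": -0.79}])

```text
t: 18.02
eef_pos: [564.8, -10.2, 119.3]
tcp_rot: [-3.141, -0.0, 1.489]
ft_force: [-0.7, 1.0, -1.3]
opening: 0.417
grip_force: 30.0
```

step_arm(increments=[{"slide": [0, 0, 0], "roll": -0.007}, {"slide": [0, 0, 0], "roll": -0.007}])

```text
t: 18.27
eef_pos: [564.8, -7.7, 119.9]
tcp_rot: [-3.142, -0.0, 1.491]
ft_force: [-0.1, -0.8, -0.0]
opening: 0.42
grip_force: 30.0
```

```bash
python3 - <<'E'
from held import *
import go
d=cam('wrist');W=pts(d);s=state();save(d,'w6.png')
print(s['t'],s['eef_pos'],s['tcp_rot'],s['opening'])
p=s['eef_pos'];D=W-p
m=(D[...,2]>4)&(D[...,2]<16)&(abs(D[...,0])<80)&(abs(D[...,1])<200)
n,l,st,ce=cv2.connectedComponentsWithStats(m.astype(np.uint8));k=1+st[1:,4].argmax()
P=W[l==k];print(len(P),cv2.minAreaRect(P[:,:2].astype(np.float32)),np.median(P,0),P[:,1].max())
B=P[P[:,1]>p[1]+45];q=np.polyfit(B[:,1],B[:,2],1);print('slope z',q, 'riser',measure(W,(573.4,96.2),45,30,60))
go.go(566,-9.7,54,85.9,s)
E
```

```text
18.325 [564.79340759  -7.50569104 119.94269837] [-3.14153105e+00 -1.92663130e-04  1.49184086e+00] 0.41412922049393874
23142 ((569.4168701171875, 50.24140548706055), (163.8148651123047, 53.16409683227539), 85.37718200683594) [569.81128262  56.9551647  129.34100596] 132.79506767038245
slope z [-9.49791737e-04  1.29401250e+02] riser None
t18.32 slide [-0.0021  0.0014  0.0659] roll sym -0.007 full -0.007 n 1.1 0.0
```

View pics/w6.png

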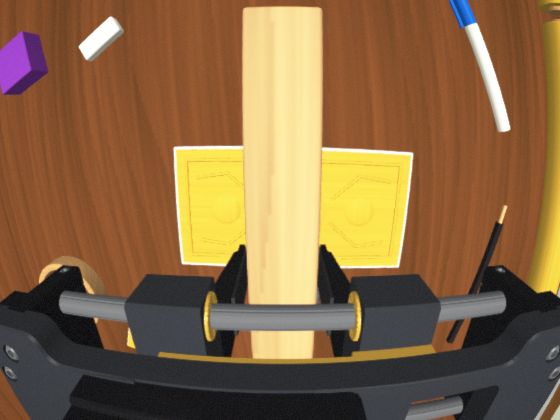

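The wrist view shows the bridge gripped level and running straight ahead, with its end at (283,10) and the panel below it at (293,207).

step_arm(increments=[{"slide": [-0.001, 0.0007, 0.025], "roll": -0.004}, {"slide": [-0.0021, 0.0014, 0.045], "roll": -0.007}, {"slide": [-0.0021, 0.0014, 0.057], "roll": -0.007}, {"slide": [-0.0021, 0.0014, 0.062], "roll": -0.007}, {"slide": [-0.0021, 0.0014, 0.062], "roll": -0.007}])

```text
t: 18.95
eef_pos: [566.3, -10.3, 58.0]
tcp_rot: [3.142, -0.0, 1.5]
ft_force: [-0.8, 0.5, -0.2]
opening: 0.416
grip_force: 30.0
```

```bash
python3 - <<'E'
import go;from seg import *
go.go(566,-9.7,53,85.9)
d=cam('side');save(d,'s7.png');d=cam('scene');c=d['color'][170:300,190:330]
cv2.imwrite('pics/c7.png',cv2.resize(c,None,fx=4,fy=4)[...,::-1])
E
```

```text
t18.95 slide [ 0.0006 -0.0003  0.005 ] roll sym 0.001 full 0.001 n 0.1 0.0
```

View pics/c7.png

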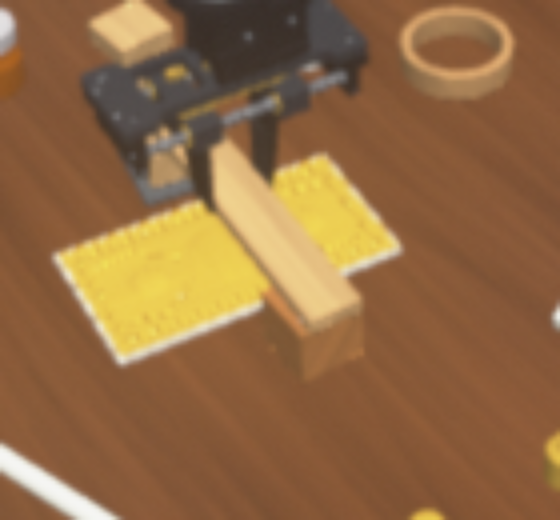

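The bridge hovers just above riser and packers, in line with both, so I lower it and let go.

step_arm(increments=[{"slide": [0, 0, 0.003], "roll": 0}, {"slide": [0, 0, 0.0048], "roll": 0}, {"slide": [0, 0, 0.0048], "roll": 0}])

```text
t: 19.42
eef_pos: [566.2, -10.6, 53.3]
tcp_rot: [3.141, -0.0, 1.5]
ft_force: [-1.8, -0.4, 2.5]
opening: 0.413
grip_force: 30.0
```

step_arm(increments=[{"slide": [0, 0, 0], "roll": 0}, {"slide": [0, 0, 0], "roll": 0}, {"slide": [0, 0, 0], "roll": 0}], fingers=0.6)

```text
t: 19.8
eef_pos: [566.2, -10.5, 53.1]
tcp_rot: [3.142, -0.0, 1.5]
ft_force: [-0.3, 0.2, -0.2]
opening: 0.595
grip_force: 0.0
```

step_arm(increments=[{"slide": [0, 0, -0.02], "roll": 0}, {"slide": [0, 0, -0.06], "roll": 0}, {"slide": [0, 0, -0.1], "roll": 0}, {"slide": [0, 0, -0.1], "roll": 0}])

```text
t: 20.3
eef_pos: [567.3, -10.6, 155.8]
tcp_rot: [3.136, 0.0, 1.5]
ft_force: [-0.2, -0.9, -0.3]
opening: 0.598
grip_force: 0.0
```

```bash
python3 - <<'E'
from held import *
import go
d=cam('wrist');W=pts(d);s=state()
print(s['t'],s['eef_pos'],s['opening'])
m=(W[...,2]>55)&(W[...,2]<72)&(abs(W[...,0]-566)<60)&(abs(W[...,1]+10)<170)
n,l,st,ce=cv2.connectedComponentsWithStats(m.astype(np.uint8));k=1+st[1:,4].argmax()
P=W[l==k];r=cv2.minAreaRect(P[:,:2].astype(np.float32));print(len(P),r,P[:,1].min(),P[:,1].max())
q=np.polyfit(P[:,1],P[:,2],1);print('z',q)
for y in(0,40,80,96,110):
    Q=P[abs(P[:,1]-y)<4]
    if len(Q):print(y,np.percentile(Q[:,0],[1,99]).mean(),np.ptp(Q[:,0]),np.median(Q[:,2]))
go.go(619.5,287.3,170,80,s)
E
```

```text
20.35 [566.50380486 -10.57139189 154.04150802] 0.5981200975502254
12075 ((567.9547729492188, 14.357063293457031), (229.49795532226562, 40.60791778564453), 86.04947662353516) -101.43855873419528 129.53964201433163
z [2.36597001e-05 6.27299557e+01]
0 567.2291370439691 40.418822508683434 62.80566781135201
40 569.6186142028882 39.98230256625368 62.65365276127767
80 572.9553711300377 40.09330994763138 62.72999710383925
96 573.6370687738723 39.43574452502719 62.817164399975695
110 575.0789743132582 40.681273600595546 62.758521754645244
t20.35 slide [ 0.3009  0.0318 -0.0159] roll sym 0.104 full 0.104 n 4.8 0.6
```

step_arm(increments=[{"slide": [0.3, 0.032, 0.01], "roll": 0.1}, {"slide": [0.3, 0.032, 0.01], "roll": 0.1}, {"slide": [0.3, 0.032, 0.01], "roll": 0.1}, {"slide": [0.3, 0.032, 0.01], "roll": 0.1}, {"slide": [0.3, 0.032, 0.01], "roll": 0.1}])

```text
t: 20.98
eef_pos: [618.8, 288.7, 141.2]
tcp_rot: [-3.14, 0.001, 1.401]
ft_force: [0.8, -0.7, 0.3]
opening: 0.604
grip_force: 0.0
```

```bash
python3 - <<'E'
from held import *
import go
d=cam('wrist');W=pts(d);s=state()
r=measure(W,(619.5,287.3),25,40,60);print(s['eef_pos'],r,measure(W,(619.5,287.3),30,22,38))
p=np.array(s['eef_pos']);print(d['color'][200,284])
go.go(r[2][0],r[2][1],5,80,s)
E
```

```text
[618.96184554 293.79179302 140.77929303] (402, 48.5, array([619.9, 286.7]), array([18.5, 18.9]), 80.7, 'med', array([620.2, 287.4,  47.4])) (782, 33.1, array([620. , 286.8]), array([34.5, 34.5]), 79.7, 'med', array([621.2, 292.1,  31.8]))
[255 251 108]
t21.02 slide [-0.0069  0.0023  0.1358] roll sym 0.007 full 0.007 n 2.2 0.0
```

step_arm(increments=[{"slide": [0, 0, 0.03], "roll": 0.007}, {"slide": [0, 0, 0.05], "roll": 0.007}, {"slide": [0, 0, 0.05], "roll": 0.007}])

```text
t: 21.4
eef_pos: [618.4, 285.7, 90.8]
tcp_rot: [-3.138, 0.002, 1.393]
ft_force: [-0.7, 0.5, 0.8]
opening: 0.602
grip_force: 0.0
```

```bash
python3 go.py 620 286.9 5 80
```

```text
t21.40 slide [0.0016 0.0017 0.0858] roll sym -0.004 full -0.004 n 1.4 0.0
```

step_arm(increments=[{"slide": [0.0012, 0.0012, 0.03], "roll": 0}, {"slide": [0.0012, 0.0012, 0.06], "roll": 0}, {"slide": [0.0012, 0.0012, 0.08], "roll": 0}, {"slide": [0.0012, 0.0012, 0.086], "roll": 0}, {"slide": [0.0012, 0.0012, 0.086], "roll": 0}])

```text
t: 22.02
eef_pos: [621.0, 287.4, 7.6]
tcp_rot: [3.141, -0.0, 1.393]
ft_force: [-0.6, 1.0, 0.1]
opening: 0.597
grip_force: 0.0
```

step_arm(increments=[{"slide": [0, 0, 0], "roll": 0}, {"slide": [0, 0, 0], "roll": 0}, {"slide": [0, 0, 0], "roll": 0}, {"slide": [0, 0, 0], "roll": 0}], fingers=0.2)

```text
t: 22.52
eef_pos: [620.8, 287.6, 7.7]
tcp_rot: [3.141, -0.0, 1.393]
ft_force: [-1.2, -0.7, 5.9]
opening: 0.366
grip_force: 30.0
```

step_arm(increments=[{"slide": [0, 0, -0.03], "roll": 0}, {"slide": [0, 0, -0.08], "roll": 0}, {"slide": [0, 0, -0.14], "roll": 0}, {"slide": [0, 0, -0.14], "roll": 0}])

```text
t: 23.02
eef_pos: [622.4, 288.1, 151.7]
tcp_rot: [3.135, -0.004, 1.393]
ft_force: [0.0, 0.2, -3.5]
opening: 0.366
grip_force: 30.0
```

```bash
python3 go.py 559.2 -115.5 145 85.9
```

```text
t23.02 slide [-0.4084  0.0091  0.0052] roll sym -0.106 full -0.106 n 6.5 0.6
```

step_arm(increments=[{"slide": [-0.03, 0.001, 0], "roll": -0.02}, {"slide": [-0.08, 0.002, 0], "roll": -0.05}, {"slide": [-0.135, 0.003, 0], "roll": -0.08}, {"slide": [-0.19, 0.004, 0], "roll": -0.106}, {"slide": [-0.245, 0.0055, 0], "roll": -0.106}])

```text
t: 23.65
eef_pos: [581.6, 43.7, 145.5]
tcp_rot: [-3.139, 0.0, 1.5]
ft_force: [1.1, 0.6, -4.3]
opening: 0.366
grip_force: 30.0
```

step_arm(increments=[{"slide": [-0.05, 0, 0], "roll": 0}, {"slide": [-0.095, 0, 0], "roll": 0}, {"slide": [-0.13, 0, 0], "roll": 0}, {"slide": [-0.15, 0, 0], "roll": 0}, {"slide": [-0.15, 0, 0], "roll": 0}])

```text
t: 24.28
eef_pos: [571.6, -104.9, 146.2]
tcp_rot: [-3.14, -0.0, 1.497]
ft_force: [-0.4, -0.3, -2.9]
opening: 0.366
grip_force: 30.0
```

```bash
python3 go.py 559.2 -115.5 78 85.9
```

```text
t24.27 slide [-0.0115 -0.0115  0.0682] roll sym -0.002 full -0.002 n 1.1 0.0
```

step_arm(increments=[{"slide": [-0.0115, -0.0115, 0.015], "roll": 0}, {"slide": [-0.0115, -0.0115, 0.045], "roll": 0}, {"slide": [-0.0115, -0.0115, 0.062], "roll": 0}, {"slide": [-0.0115, -0.0115, 0.068], "roll": 0}, {"slide": [-0.0115, -0.0115, 0.068], "roll": 0}])

```text
t: 24.9
eef_pos: [560.0, -114.5, 79.1]
tcp_rot: [-3.141, -0.0, 1.5]
ft_force: [-0.5, -0.2, -4.2]
opening: 0.368
grip_force: 30.0
```

```bash
python3 go.py 559.2 -115.5 70 85.9
```

```text
t24.90 slide [-0.0011 -0.0007  0.0091] roll sym 0.000 full 0.000 n 0.1 0.0
```

step_arm(increments=[{"slide": [-0.001, -0.0007, 0.004], "roll": 0}, {"slide": [-0.001, -0.0007, 0.007], "roll": 0}, {"slide": [-0.001, -0.0007, 0.009], "roll": 0}, {"slide": [-0.001, -0.0007, 0.009], "roll": 0}])

```text
t: 25.4
eef_pos: [559.0, -115.9, 70.0]
tcp_rot: [-3.142, -0.0, 1.499]
ft_force: [-0.2, 0.6, -3.9]
opening: 0.368
grip_force: 30.0
```

step_arm(increments=[{"slide": [0, 0, 0.0005], "roll": 0}, {"slide": [0, 0, 0.001], "roll": 0}, {"slide": [0, 0, 0.001], "roll": 0}])

```text
t: 25.78
eef_pos: [559.1, -115.9, 69.7]
tcp_rot: [3.141, 0.0, 1.499]
ft_force: [-3.0, 0.3, 5.9]
opening: 0.366
grip_force: 30.0
```

step_arm(increments=[{"slide": [0, 0, 0], "roll": 0}, {"slide": [0, 0, 0], "roll": 0}, {"slide": [0, 0, 0], "roll": 0}], fingers=0.55)

```text
t: 26.15
eef_pos: [559.1, -115.9, 69.0]
tcp_rot: [3.141, -0.0, 1.499]
ft_force: [-0.6, 0.5, 0.8]
opening: 0.545
grip_force: 0.0
```

step_arm(increments=[{"slide": [0, 0, -0.02], "roll": 0}, {"slide": [0, 0, -0.06], "roll": 0}, {"slide": [0, 0, -0.1], "roll": 0}, {"slide": [0, 0, -0.1], "roll": 0}])

```text
t: 26.65
eef_pos: [560.1, -116.2, 171.8]
tcp_rot: [3.137, 0.001, 1.499]
ft_force: [0.5, 0.2, -0.7]
opening: 0.549
grip_force: 0.0
```

```bash
python3 - <<'E'
from held import *
import go
d=cam('wrist');W=pts(d)
print(measure(W,(559,-115.5),25,100,120),measure(W,(559,-115.5),30,82,98))
go.go(505.5,280.2,150,80)
E
```

```text
(514, 110.4, array([ 559.4, -116.7]), array([19.5, 18.5]), 22.0, 'med', array([ 559.2, -115.9,  109.3])) (977, 95.1, array([ 559.2, -116.8]), array([34.7, 34.8]), 26.6, 'med', array([ 559.9, -110.9,   93.7]))
t26.70 slide [ 0.3913 -0.0821  0.0196] roll sym 0.103 full 0.103 n 6.4 0.5
```

Large weight is standing well. The small weight is next.

step_arm(increments=[{"slide": [0.06, -0.012, 0], "roll": 0}, {"slide": [0.12, -0.024, 0], "roll": 0.05}, {"slide": [0.18, -0.037, 0.005], "roll": 0.1}, {"slide": [0.24, -0.05, 0.01], "roll": 0.103}, {"slide": [0.295, -0.062, 0.015], "roll": 0.103}])

```text
t: 27.32
eef_pos: [517.2, 184.7, 152.6]
tcp_rot: [-3.14, 0.001, 1.396]
ft_force: [0.2, 0.5, -0.1]
opening: 0.55
grip_force: 0.0
```

```bash
python3 go.py 505.5 280.2 145 80
```

```text
t27.32 slide [ 0.092  -0.0281  0.0076] roll sym 0.000 full 0.000 n 1.5 0.0
```

step_arm(increments=[{"slide": [0.05, -0.015, 0.007], "roll": 0}, {"slide": [0.092, -0.028, 0.007], "roll": 0}, {"slide": [0.092, -0.028, 0.007], "roll": 0}, {"slide": [0.092, -0.028, 0.007], "roll": 0}])

```text
t: 27.82
eef_pos: [506.2, 277.8, 146.0]
tcp_rot: [-3.14, 0.001, 1.397]
ft_force: [-0.0, -0.4, -0.4]
opening: 0.552
grip_force: 0.0
```

```bash
python3 - <<'E'
from held import *
import go
d=cam('wrist');W=pts(d);s=state()
r=measure(W,(505.5,280.2),20,31,60);print(s['eef_pos'],r,measure(W,(505.5,280.2),24,18,30))
go.go(r[2][0],r[2][1],4,80,s)
E
```

```text
[506.49707908 277.4239455  146.33333432] (180, 39.1, array([505.3, 279.1]), array([13.7, 12.5]), 79.7, 'med', array([505.3, 279.6,  38.2])) (433, 28.7, array([505.2, 279.2]), array([24.9, 24.1]), 79.9, 'med', array([506.3, 283. ,  27.5]))
t27.88 slide [ 0.0016 -0.0013  0.1423] roll sym -0.001 full -0.001 n 2.3 0.0
```

step_arm(increments=[{"slide": [0.0016, -0.0013, 0.055], "roll": 0}, {"slide": [0.0016, -0.0013, 0.105], "roll": 0}, {"slide": [0.0016, -0.0013, 0.132], "roll": 0}, {"slide": [0.0016, -0.0013, 0.142], "roll": 0}, {"slide": [0.0016, -0.0013, 0.142], "roll": 0}])

```text
t: 28.5
eef_pos: [506.0, 279.4, 5.2]
tcp_rot: [-3.141, 0.0, 1.395]
ft_force: [-0.1, -0.0, -0.3]
opening: 0.55
grip_force: 0.0
```

step_arm(increments=[{"slide": [0, 0, 0], "roll": 0}, {"slide": [0, 0, 0], "roll": 0}, {"slide": [0, 0, 0], "roll": 0}, {"slide": [0, 0, 0], "roll": 0}, {"slide": [0, 0, 0], "roll": 0}], fingers=0.1)

```text
t: 29.12
eef_pos: [505.8, 280.2, 5.7]
tcp_rot: [3.141, -0.0, 1.396]
ft_force: [-2.0, -0.2, 6.6]
opening: 0.262
grip_force: 30.0
```

step_arm(increments=[{"slide": [0, 0, -0.03], "roll": 0}, {"slide": [0, 0, -0.08], "roll": 0}, {"slide": [0, 0, -0.14], "roll": 0}, {"slide": [0, 0, -0.14], "roll": 0}])

```text
t: 29.62
eef_pos: [507.2, 280.8, 149.2]
tcp_rot: [3.135, -0.004, 1.396]
ft_force: [-0.2, -1.1, -0.7]
opening: 0.261
grip_force: 30.0
```

```bash
python3 go.py 573.6 96.2 145 85.9
```

```text
t29.62 slide [-0.1703  0.0974  0.0041] roll sym -0.103 full -0.103 n 3.1 0.6
```

step_arm(increments=[{"slide": [-0.04, 0.023, 0], "roll": -0.03}, {"slide": [-0.09, 0.052, 0], "roll": -0.06}, {"slide": [-0.14, 0.08, 0], "roll": -0.103}, {"slide": [-0.17, 0.0974, 0.01], "roll": -0.103}, {"slide": [-0.17, 0.0974, 0.03], "roll": -0.103}])

```text
t: 30.25
eef_pos: [572.6, 93.3, 113.8]
tcp_rot: [-3.141, 0.0, 1.496]
ft_force: [-0.2, 0.4, -1.4]
opening: 0.262
grip_force: 30.0
```

step_arm(increments=[{"slide": [0, 0, 0.02], "roll": 0}, {"slide": [0, 0, 0.035], "roll": 0}, {"slide": [0, 0, 0.035], "roll": 0}])

```text
t: 30.62
eef_pos: [571.3, 95.8, 78.5]
tcp_rot: [-3.139, 0.0, 1.499]
ft_force: [-0.1, -0.5, -1.0]
opening: 0.263
grip_force: 30.0
```

```bash
python3 go.py 573.6 96.4 67.5 85.9
```

```text
t30.62 slide [0.0008 0.0023 0.011 ] roll sym 0.000 full 0.000 n 0.2 0.0
```

step_arm(increments=[{"slide": [0.0008, 0.002, 0.004], "roll": 0}, {"slide": [0.0008, 0.002, 0.008], "roll": 0}, {"slide": [0.0008, 0.002, 0.0105], "roll": 0}, {"slide": [0.0008, 0.002, 0.0105], "roll": 0}])

```text
t: 31.12
eef_pos: [574.0, 96.4, 69.6]
tcp_rot: [-3.142, -0.0, 1.499]
ft_force: [-0.0, 0.5, -1.6]
opening: 0.26
grip_force: 30.0
```

```bash
python3 go.py 573.6 96.4 67.5 85.9; python3 -c "
from h import *
print(state()['ft_force'])"
```

```text
t31.12 slide [-0.0001 -0.0004  0.0021] roll sym -0.000 full -0.000 n 0.0 0.0
[-0.04872127  0.52828926 -1.62771593]
```

step_arm(increments=[{"slide": [0, 0, 0.001], "roll": 0}, {"slide": [0, 0, 0.002], "roll": 0}, {"slide": [0, 0, 0.002], "roll": 0}, {"slide": [0, 0, 0.002], "roll": 0}])

```text
t: 31.62
eef_pos: [574.1, 96.4, 67.7]
tcp_rot: [3.141, -0.0, 1.499]
ft_force: [-0.6, 0.1, 0.8]
opening: 0.261
grip_force: 30.0
```

step_arm(increments=[{"slide": [0, 0, 0], "roll": 0}, {"slide": [0, 0, 0], "roll": 0}, {"slide": [0, 0, 0], "roll": 0}], fingers=0.5)

```text
t: 32.0
eef_pos: [574.1, 96.4, 67.6]
tcp_rot: [3.142, -0.0, 1.499]
ft_force: [0.4, 0.3, -0.2]
opening: 0.485
grip_force: 0.0
```

step_arm(increments=[{"slide": [0, 0, -0.02], "roll": 0}, {"slide": [0, 0, -0.06], "roll": 0}, {"slide": [0, 0, -0.11], "roll": 0}, {"slide": [0, 0, -0.15], "roll": 0}, {"slide": [0, 0, -0.15], "roll": 0}])

```text
t: 32.62
eef_pos: [575.1, 96.5, 220.6]
tcp_rot: [3.136, -0.001, 1.499]
ft_force: [0.8, -0.0, -1.7]
opening: 0.497
grip_force: 0.0
```

step_arm(increments=[{"slide": [-0.06, 0, -0.02], "roll": 0}, {"slide": [-0.12, 0, -0.04], "roll": 0}, {"slide": [-0.18, 0, -0.05], "roll": 0}, {"slide": [-0.2, 0, -0.05], "roll": 0}, {"slide": [-0.2, 0, -0.05], "roll": 0}])

```text
t: 33.25
eef_pos: [559.4, -103.8, 266.4]
tcp_rot: [-3.14, -0.001, 1.497]
ft_force: [-0.9, 0.6, -0.4]
opening: 0.497
grip_force: 0.0
```

```bash
python3 - <<'E'
from held import *
d=cam('wrist');W=pts(d);save(d,'w8.png');s=state();print(s['t'],s['eef_pos'],s['opening'])
print('ws',measure(W,(573.6,96.4),20,92,110),'wl',measure(W,(559,-115.5),25,100,120))
for y in(-40,0,40,80,110):
    Q=W[(abs(W[...,1]-y)<4)&(abs(W[...,0]-566)<40)&(W[...,2]>55)&(W[...,2]<70)]
    if len(Q):print(y,np.percentile(Q[:,0],[1,99]).mean().round(1),np.median(Q[:,2]).round(1))
E
```

```text
33.3 [ 559.50052162 -102.72090442  266.4894173 ] 0.5005923384084023
ws (129, 101.0, array([574.2,  94.8]), array([12.1, 13.4]), 85.0, 'med', array([574.3,  94.8,  99.9])) wl (283, 110.8, array([ 559.2, -117.5]), array([19.1, 19.1]), 5.6, 'med', array([ 559.4, -116.9,  109.5]))
-40 564.1 62.8
0 567.2 62.7
40 569.6 62.7
80 572.6 62.8
110 574.8 62.6
```

View pics/w8.png

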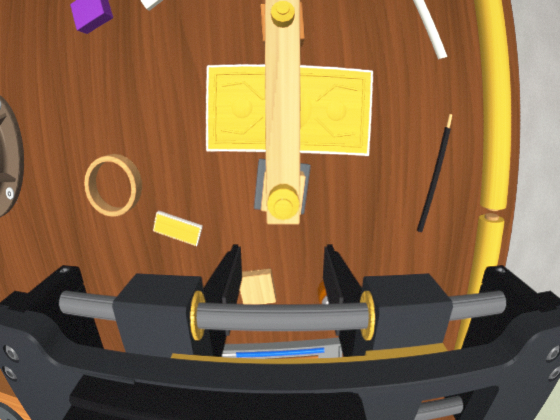

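The wrist view shows the finished rest: the bridge is level, the large weight (283,203) stands over the packers, and the small one (283,12) stands over the riser. The foil is clear and the mid packer is untouched at (258,288).

```bash
python3 -c "
from cell import env
print(env.job_done())"
```

```text
the job is handed in; nothing more can be done
None
```

I set up the hand rest and handed it in at about 33 s: thick and thin packers centred on the base plate, bridge level across packers and riser, large weight above the packers and small one above the riser, with the foil clear and the mid packer left where it lay; the result of the judging was not shown.

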